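# Lay the square paddle across the tool rest

### The arm

A 6-joint arm with a two-finger parallel gripper is mounted at the origin on the work surface. World frame = base frame: x ahead of the robot, y to its left, z up, the work surface at z = 0. Lengths are in m, angles in degrees, forces in N, time in s.
With the tool pointing down it reaches from about 0.3 to 0.775 m from the base axis. Payload 14.6 kg.
Tool frame: the origin (TCP) lies midway between the tips of the shut fingers; the grasp point (between the pads) lies 19 mm behind it; z points along the fingers, y is the line along which they close (so a half turn about z gives the same grasp; the last joint's range is limited). The gripper opens to 85 mm and grips with 20 to 120 N. Pads are 22 mm wide; open, the fingers measure 114 mm over their backs; the gripper's body (76 mm by 85 mm) begins 54 mm behind the grasp point. The pads swing forward as they close: fully open they stand 13 mm farther back than shut.
Start: joints at [-80.65, 17.183, 87.147, -0, 75.671, -3.816], TCP at [0.125, -0.536, 0.231] pointing down, gripper open.
Joint ranges: [-173.82, 173.82], [-45.26, 126.66], [13.44, 144.39], [-59.66, 239.66], [0, 175.72], [-146.38, 146.38]. Speed limits (degrees/s): [127.2, 127.2, 147.25, 180, 180, 180].

### API

Orientations are given as [roll, pitch, yaw] about the fixed x, y, z axes, in that order (R = Rz(yaw) Ry(pitch) Rx(roll)).
In Python, from cell import sensors, optics, robot, finder gives the robot as it stands.
- The arm moves only by the tool jog_arm, never from a script. Its argument "targets" is a list of rows, each a list of 4 numbers: the shift along the tool's x, y, z in cm, then the turn about the tool's z in rad. In form: [[tx, ty, tz, yaw], ...]. A call has 1 to 20 rows; each row is the pose to reach, as a shift and turn from the pose commanded when the call began, along the tool's axes at that moment; what a row does not reach only later rows make up. A row lasts 1/8 s, in which the tool goes at most 62.5 mm and 10.7 degrees, less where a joint would pass 70% of its speed; a pose out of reach is approached as far as the arm can. A call with a gripper value outside its range is refused whole. "hand" is the opening, from -1 (shut) to 1 (fully open), set as the call begins (left out, the last holds). The fingers move at their own pace and stop on an object; "force" is the grip in N (left out, the last holds). Time passes only in rows, so rows that repeat a pose let the fingers close. It gives the time, the measured TCP pose, the force, the opening and the grip force at its end, in the units of the state.
- sensors.state(): the state, without advancing time (a new reading comes with each control period).
- optics.snapshot(name): name is "scene" or "top" or "wrist"; returns a dict with "img" (480x640x3 uint8, red, green, blue), "vertical_fov" (degrees; the focal length in pixels is half the picture's height over the tangent of half this angle, whatever the lens; pixels are square), "cx", "cy" (the principal point, pixels), "k1" (the pictures are not rectified: a ray, as slopes to the right and down, at radius r is drawn at 1 + k1 r^2 times it, then the intrinsics apply), "pose" (4x4, takes a point from camera to world coordinates); the wrist camera has in their place "hand_eye" (4x4, takes a point from camera to tool coordinates, whose origin is the TCP and whose axes are the flange's). Camera axes: x right, y up, looking along -z (the intrinsics and any distortion apply to the point x, -y, -z); pixel columns grow to the right and rows downward; lengths in m; the calibration is good to about 2 mm. A picture is of the moment at which its call begins: read the wrist's pose just before it. There is no depth.
- robot.job_done(): hands the job in; it is judged then, once.
Trained networks look in the newest picture that a camera, given by its name, has taken for a name from the list of things; names that differ only in an ending like _2 or _b are one class to them, and where a whole thing is asked for, a point or a joint stands for the part that bears it (a point fixed in the world has none). Each returns a list of dicts, best first, with "score" (0 to 1); they miss things now and then, are a little off and sometimes report something else, mostly with a low value. They report only what shows in the picture. A call takes as long as a camera call. They do not tell look-alikes from the thing itself.
- finder.search_frame(camera, target): "box" ([centre column, centre row, width, height] as shares, 0 to 1, of the picture: columns of its width, rows of its height, round what is visible of it).
- finder.mark_of(camera, target): "at" ([column, row] as shares, 0 to 1, of the picture: columns of its width, rows of its height: a listed point, or the origin of a listed thing).
The state is a dict: "time": time; "qpos": joint angles; "joint_vel": joint speeds; "joint_torque": joint torques, N m; "tcp_pos": TCP position; "tcp_rot": TCP orientation; "ft_force": force on the tool from outside, world axes, zero at the start; "torque": the same for the moment, N m; "opening": finger opening in m; "grip_force": force on a finger pad.
Only numpy, scipy, OpenCV 4.12 (cv2) and the standard library are available. Lean on these libraries where they do the work, as an engineer would, in place of code of your own. Each camera call takes 0.05 s, during which the arm holds its last target. There are 200 camera calls.

### The job

Take the wooden glass-shaping paddle with the square-cornered blade and lay it flat, right side up, across both rails of the raised green tool rest, square to the rails and balanced in the middle of the rest; either end may face either way. Leave the round-bladed paddle where it lies on the bench.

Things in the scene. Friction and masses are not known exactly. Their poses are not given: they have to be found in the camera images.
- square_paddle_mid (a point): Loose wooden paddle with a square-cornered blade, 270 mm long, lying flat. Point: its balance point, inside the handle, 14 mm above its flat underside. x runs from handle to blade, z up. Handle: straight bar 26 mm wide (y), 28 mm high, from x -145 to +35 mm; blade: x +35 to +125 mm, 76 mm wide, 14 mm thick, flush with the handle's underside. Grip the handle across y at this point.
- round_paddle_mid (a point): Bystander, leave alone: loose wooden paddle with the same handle but a round disc blade (88 mm across, 14 mm thick, its centre 76 mm ahead along x). Point and axes as on the square one: inside the handle, 14 mm above its underside, x towards the blade, z up.
- rest_mid (a point): Fixed green steel tool rest. Point: its middle, level with its rail tops, 80 mm above the bench, in the open space between the rails. The two level, flat-topped rails run along y, 130 mm long, 14 mm wide, centred at x -70 and +70 mm. A paddle lies across them with its length along x, either way round. Base plate 165 x 130 mm, 6 mm thick.
There are look-alikes about, which are no part of the job. Of the things like the part that bears rest_mid, leave any that is red; of the rest the larger one is meant.

How it is judged:
By the outcome, as a careful person would: the job done as asked, in the order asked, and still so for the second after the job is handed in, with the robot touching nothing.
It also fails if it takes over 40 s, if anything falls off the work surface, if the arm or the gripper's body presses on something with over 40 N, if the wrist force passes 120 N, or if a joint passes its speed limit or range.

## Working session

There is one attempt and no reset: what is moved stays moved. The work goes in short steps, Python scripts to look and compute and a tool call to move; the robot and the scene stay as the last step left them, time stands still between calls to the robot, and variables do not carry over. Pictures are saved under pics/ and viewed, at most 10 in all, crops included, and the job is handed in when it is done.

Besides the shell and the picture viewer there is one more tool, called after ">>>" by a JSON object that holds its "method" and its "body", one argument or row to a line. jog_arm: Moves the arm, as the interface text tells. Its arguments: {"type":"object","properties":{"targets":{"type":"array"},"hand":{"type":"number"},"force":{"type":"number"}},"required":["targets"]}

```bash
mkdir -p pics
cat > h.py <<'E'
import numpy as np, cv2
from cell import sensors, optics, robot, finder
from scipy.spatial.transform import Rotation as R
def K(s):
    f=240/np.tan(np.radians(s["vertical_fov"])/2); return f
def campose(s,st=None):
    if "pose" in s: return np.array(s["pose"])
    T=np.eye(4);T[:3,:3]=R.from_euler('xyz',st["tcp_rot"],degrees=True).as_matrix();T[:3,3]=st["tcp_pos"]
    return T@np.array(s["hand_eye"])
def px2w(s,u,v,z,st=None):
    f=K(s);P=campose(s,st)
    d=np.array([(u-s["cx"])/f,(v-s["cy"])/f]);p=d.copy()
    for _ in range(20): p=d/(1+s["k1"]*(p@p))
    r=P[:3,:3]@np.array([p[0],-p[1],-1]);o=P[:3,3]
    return o+r*(z-o[2])/r[2]
def w2px(s,w,st=None):
    f=K(s);P=campose(s,st);c=P[:3,:3].T@(np.array(w)-P[:3,3])
    p=np.array([c[0],-c[1]])/-c[2];p=p*(1+s["k1"]*(p@p));return p*f+[s["cx"],s["cy"]]
def snap(n,name):
    st=sensors.state();s=optics.snapshot(n);cv2.imwrite(f"pics/{name}.png",s["img"][:,:,::-1]);return s,st
E
python3 - <<'E'
from h import *
print(sensors.state())
for c in("top","scene"):
    s,st=snap(c,c+"1")
    print(c,s["vertical_fov"],s["k1"],np.round(s["pose"],3).tolist())
    for t,z in(("square_paddle_mid",.014),("round_paddle_mid",.014),("rest_mid",.08)):
        for m in finder.mark_of(c,t)[:4]:
            u,v=m["at"][0]*640,m["at"][1]*480
            print(t,round(m["score"],2),round(u),round(v),px2w(s,u,v,z).round(3))
        print([ (np.round(np.array(b["box"])*[640,480,640,480]),round(b["score"],2)) for b in finder.search_frame(c,t)[:4]])
a=cv2.imread("pics/top1.png");
E
```

```text
{'time': 0.0, 'qpos': array([-8.06491073e+01,  1.72168509e+01,  8.71791203e+01,  9.66289382e-04,
        7.56718866e+01, -3.81618206e+00]), 'joint_vel': array([ 0.09407833,  0.01877706, -0.09161727, -0.01182808, -0.0518477 ,
       -0.0278945 ]), 'joint_torque': array([-8.55429153e-04, -5.43503344e+01, -3.61790228e+01, -2.18224404e-04,
        4.02501042e-03, -3.80558697e-05]), 'tcp_pos': array([ 0.12524598, -0.5353121 ,  0.23071833]), 'tcp_rot': array([-1.79932355e+02, -5.45018992e-03,  1.31668318e+01]), 'ft_force': array([ 0.08646512,  0.28706792, -0.40835364]), 'torque': array([-0.0290488 ,  0.00409883, -0.01331922]), 'grip_force': 0.0, 'opening': 0.08544442543401568}
top 48.810803119108236 0.008457624405679133 [[0.022, 0.991, -0.134, 0.325], [-1.0, 0.024, 0.009, -0.063], [0.012, 0.134, 0.991, 1.108], [0.0, 0.0, 0.0, 1.0]]
square_paddle_mid 0.95 150 205 [0.534 0.281 0.014]
[(array([155., 205.,  65., 127.]), 0.81)]
round_paddle_mid 0.93 269 205 [0.54  0.033 0.014]
[(array([268., 212.,  55., 121.]), 0.64)]
rest_mid 0.8 492 268 [ 0.413 -0.412  0.08 ]
rest_mid 0.67 382 332 [ 0.285 -0.197  0.08 ]
rest_mid 0.57 415 193 [ 0.558 -0.261  0.08 ]
[(array([411., 199.,  74.,  90.]), 0.77), (array([381., 335.,  77.,  88.]), 0.74), (array([491., 271.,  59.,  63.]), 0.57), (array([270., 213.,  54., 121.]), 0.26)]
scene 46.743658191641245 -0.13295460363055422 [[0.2, -0.81, 0.551, 1.015], [0.98, 0.164, -0.114, -0.198], [0.002, 0.562, 0.827, 0.956], [0.0, 0.0, 0.0, 1.0]]
square_paddle_mid 0.55 502 270 [0.535 0.268 0.014]
[(array([510., 272.,  46., 124.]), 0.78)]
round_paddle_mid 0.9 387 294 [0.541 0.026 0.014]
[(array([384., 291.,  88., 115.]), 0.95)]
rest_mid 0.88 236 310 [ 0.552 -0.259  0.08 ]
rest_mid 0.8 249 185 [ 0.274 -0.2    0.08 ]
rest_mid 0.77 140 265 [ 0.425 -0.425  0.08 ]
[(array([237., 325.,  80., 107.]), 0.94), (array([146., 276.,  61.,  74.]), 0.73), (array([255., 200.,  84.,  94.]), 0.57)]
```

View pics/top1.png

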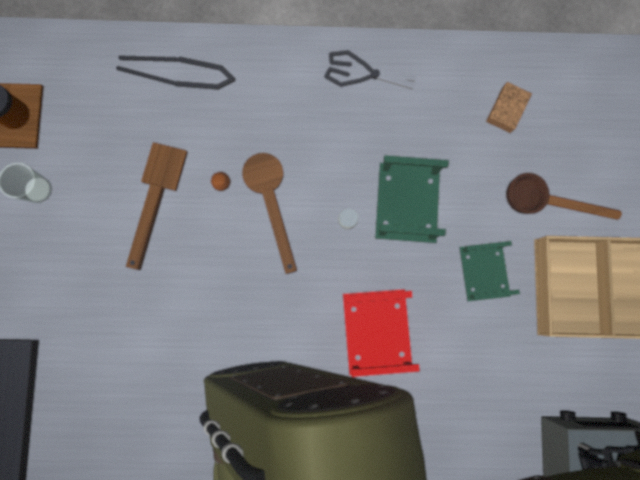

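View pics/scene1.png

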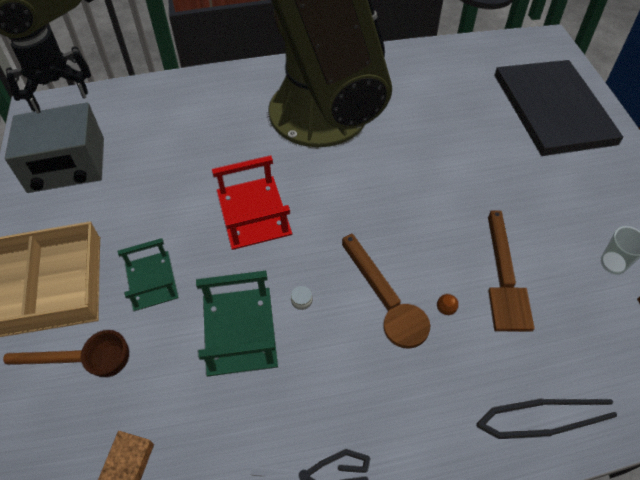

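Rest-like things in the top view: large green (412,199), small green (490,270), red (380,333). The large green one fits: it isn't red, and it's the larger of the other two. Paddles: square (155,205), round (268,212). I'll confirm in a crop.

```bash
cat >> h.py <<'E'
def rel(st,w,yaw=None):
    M=R.from_euler('xyz',st["tcp_rot"],degrees=True).as_matrix()
    return (M.T@(np.array(w)-st["tcp_pos"])*100).round(2)
E
python3 - <<'E'
from h import *
a=cv2.imread("pics/top1.png")[130:320,110:530]
cv2.imwrite("pics/crop1.png",cv2.resize(a,None,fx=1.9,fy=1.9,interpolation=cv2.INTER_CUBIC))
st=sensors.state();s=optics.snapshot("top")
h=px2w(s,134,265,.028)[:2];b=px2w(s,167,166,.014)[:2]
print(h,b,np.degrees(np.arctan2(*(b-h)[::-1])))
print(rel(st,[.5,.26,.33]))
E
```

```text
[0.40586006 0.30174846] [0.61816054 0.25151892] -13.311203804148601
[ 54.61 -68.93  -9.87]
```

View pics/crop1.png

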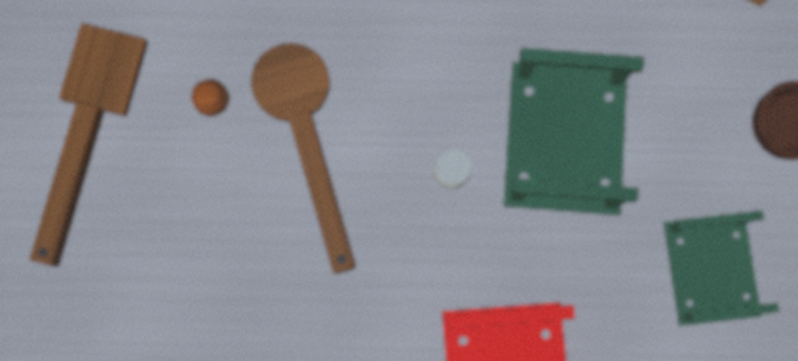

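The crop confirms it: the square paddle is at crop (90,150) and the large green rest at (570,130). Moving above the paddle.

>>> {"method": "jog_arm", "body": {
  "targets": [
    [54.6,-69,-5,-2.68],
    [54.6,-69,-5,-2.68],
    [54.6,-69,-5,-2.68],
    [54.6,-69,-5,-2.68],
    [54.6,-69,-5,-2.68],
    [54.6,-69,-5,-2.68],
    [54.6,-69,-5,-2.68],
    [54.6,-69,-5,-2.68],
    [54.6,-69,-5,-2.68],
    [54.6,-69,-5,-2.68],
    [54.6,-69,-5,-2.68],
    [54.6,-69,-5,-2.68],
    [54.6,-69,-5,-2.68],
    [54.6,-69,-5,-2.68],
    [54.6,-69,-5,-2.68],
    [54.6,-69,-5,-2.68],
    [54.6,-69,-5,-2.68],
    [54.6,-69,-5,-2.68]
  ],
  "hand": 1
}}

```text
time: 3.0
tcp_pos: [0.4997, 0.2601, 0.2817]
tcp_rot: [180.0, 0.0, 166.6]
ft_force: [-0.7, -0.1, 0.3]
opening: 0.0855
grip_force: 0.0
```

Run:
```python
from h import *
s,st=snap("wrist","w1")
print(st["time"],st["tcp_pos"],st["tcp_rot"],st["qpos"].round(1),np.round(s["hand_eye"],3).tolist())
for m in finder.mark_of("wrist","square_paddle_mid")[:3]:
    u,v=m["at"][0]*640,m["at"][1]*480
    print(m["score"],u,v,px2w(s,u,v,.014,st))
```

```text
3.0 [0.49970215 0.26005076 0.28167914] [1.79979622e+02 2.60680312e-02 1.66623348e+02] [ 23.8  17.   80.7   0.   82.3 -52.9] [[0.0, 0.955, 0.297, 0.076], [1.0, -0.0, 0.0, 0.0], [0.0, 0.297, -0.955, -0.142], [0.0, 0.0, 0.0, 1.0]]
0.82 337.408 225.696 [0.53711557 0.27379829 0.014     ]
```

View pics/w1.png

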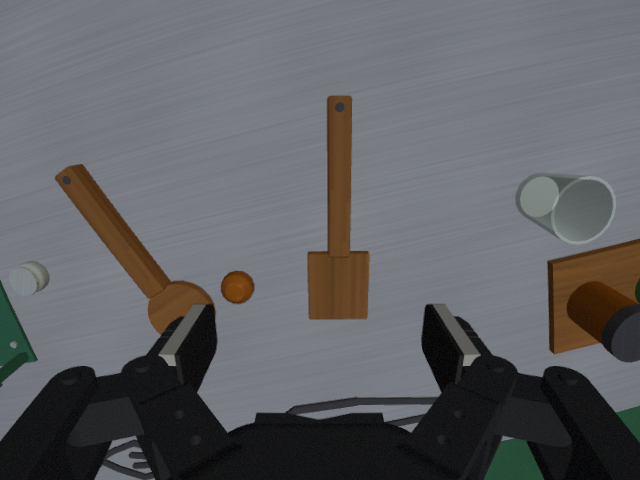

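The wrist view shows the paddle upright in the picture: handle end at (340,97), blade corners near (308,319) and (368,319). I'll work out the axis from those.

Run:
```python
from h import *
s=optics.snapshot("wrist");st=sensors.state()
P=lambda u,v,z:px2w(s,u,v,z,st)[:2]
g=s["img"].astype(int);m=((g[:,:,0]-g[:,:,2]>40)).astype(np.uint8)
for v in(110,160,210,240,270,300): 
    x=np.where(m[v,290:385])[0]+290; print(v,x.min(),x.max())
h=P(339.8,97,.028);b=P(338.4,319,.014)
d=(b-h);L=np.linalg.norm(d);d/=L
c=h+d*.145
print(h,b,L,"mid",c,"yaw",np.degrees(np.arctan2(d[1],d[0])))
print("rel",rel(st,[*c,.02]),st["tcp_rot"])
```

```text
110 328 351
160 328 350
210 328 349
240 329 349
270 308 368
300 309 367
[0.39867962 0.30670075] [0.65878137 0.24860854] 0.26651007682756744 mid [0.54019304 0.27509455] yaw -12.590051209602278
rel [-3.59  2.36 26.16] [1.79984723e+02 1.89474733e-02 1.66666364e+02]
```

>>> {"method": "jog_arm", "body": {
  "targets": [
    [-2,1.3,5,-0.01],
    [-3.4,2.3,10,-0.013],
    [-3.4,2.3,15,-0.013],
    [-3.4,2.3,20,-0.013],
    [-3.4,2.3,24,-0.013],
    [-3.4,2.3,26.5,-0.013],
    [-3.4,2.3,27.7,-0.013],
    [-3.4,2.3,27.7,-0.013],
    [-3.4,2.3,27.7,-0.013]
  ]
}}

```text
time: 4.28
tcp_pos: [0.5388, 0.2755, 0.0056]
tcp_rot: [179.9, 0.1, 167.5]
ft_force: [-0.2, -1.1, 0.4]
opening: 0.0852
grip_force: 0.0
```

>>> {"method": "jog_arm", "body": {
  "targets": [
    [0,0,0,0],
    [0,0,0,0],
    [0,0,0,0],
    [0,0,0,0],
    [0,0,0,0],
    [0,0,0,0],
    [0,0,0,0],
    [0,0,0,0]
  ],
  "hand": -1,
  "force": 60
}}

```text
time: 5.28
tcp_pos: [0.5384, 0.2754, 0.0047]
tcp_rot: [180.0, 0.0, 167.5]
ft_force: [-0.2, 0.0, 4.4]
opening: 0.0252
grip_force: 61.3
```

>>> {"method": "jog_arm", "body": {
  "targets": [
    [0,0,-1,0],
    [0,0,-4,0],
    [0,0,-8,0],
    [-0.3,-1.5,-12,0],
    [-1,-4.5,-16,0],
    [-2,-9,-20,0],
    [-3,-13.6,-23,0],
    [-4,-18.2,-24.5,0],
    [-5,-22.8,-24.5,0],
    [-6,-27.3,-24.5,0],
    [-7,-31.8,-24.5,0],
    [-7.7,-35,-24.5,0],
    [-8.1,-36.7,-24.5,0],
    [-8.1,-36.7,-24.5,0],
    [-8.1,-36.7,-24.5,0]
  ]
}}

```text
time: 7.15
tcp_pos: [0.5376, -0.0996, 0.2493]
tcp_rot: [180.0, -0.0, 167.5]
ft_force: [0.1, -1.1, -1.4]
opening: 0.0248
grip_force: 60.4
```

Run:
```python
from h import *
s,st=snap("wrist","w2")
print(st["time"],st["tcp_pos"],st["tcp_rot"],st["opening"],st["grip_force"])
for t,z in(("rest_mid",.08),("square_paddle_mid",st["tcp_pos"][2]+.01)):
  for m in finder.mark_of("wrist",t)[:3]:
    u,v=m["at"][0]*640,m["at"][1]*480
    print(t,m["score"],u,v,px2w(s,u,v,z,st))
```

```text
7.15 [ 0.53755389 -0.09963524  0.24930487] [ 1.79986768e+02 -1.11933524e-02  1.67506747e+02] 0.0247968400484438 60.419511795043945
rest_mid 0.9 153.216 267.6 [ 0.55015114 -0.2630634   0.08      ]
square_paddle_mid 0.92 317.888 322.224 [ 0.53807259 -0.10004666  0.25930487]
```

View pics/w2.png

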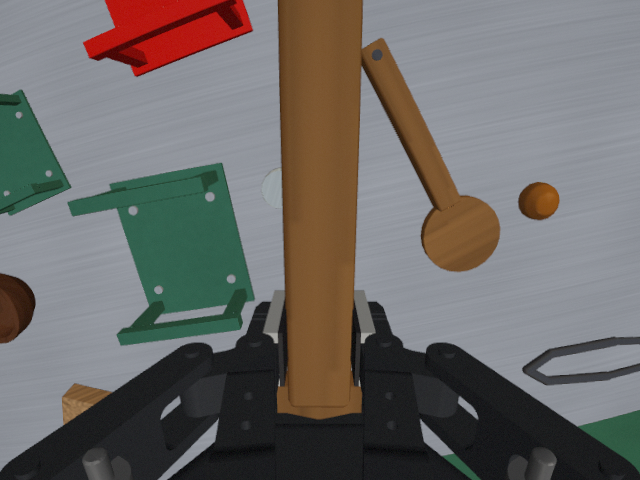

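The wrist view shows the paddle held straight, with the handle-to-blade step near (325,405). The green rest's rails run from (70,208) to (217,175) and from (118,335) to (242,320). I'll enlarge the rails.

Run:
```python
from h import *
a=cv2.imread("pics/w2.png")[155:355,60:265]
cv2.imwrite("pics/crop2.png",cv2.resize(cv2.convertScaleAbs(a,alpha=1.6,beta=10),(615,600),interpolation=cv2.INTER_CUBIC))
s=optics.snapshot("wrist");st=sensors.state()
p=px2w(s,325,405,.2726,st);print(p,rel(st,p))
```

```text
[ 0.56925943 -0.1041117   0.2726    ] [-3.18  0.27 -2.33]
```

View pics/crop2.png

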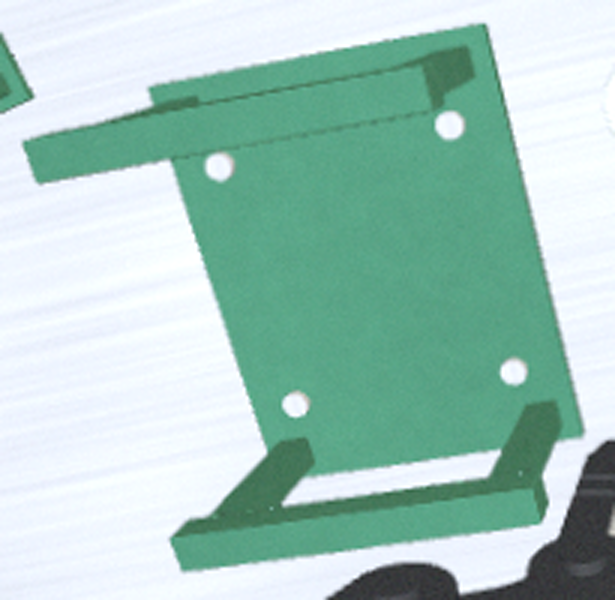

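Run:
```python
from h import *
s=optics.snapshot("wrist");st=sensors.state()
c=np.array([[23,141],[38,184],[437,108],[423,66],[172,540],[185,572],[545,522],[532,486]])/3+[60,155]
W=np.array([px2w(s,u,v,.08,st)[:2] for u,v in c])
# model x,y : upper rail nearer robot (x-), left in image = world -y
M=np.array([[-77,-65],[-63,-65],[-63,65],[-77,65],[63,-65],[77,-65],[77,65],[63,65]])/1000
A,B=M-M.mean(0),W-W.mean(0)
th=np.arctan2((A[:,0]*B[:,1]-A[:,1]*B[:,0]).sum(),(A*B).sum())
r=np.array([[np.cos(th),-np.sin(th)],[np.sin(th),np.cos(th)]])
print("yaw",np.degrees(th),"mid",W.mean(0),"res mm",((B-A@r.T)*1000).round(1).tolist())
print("rel hover",rel(st,[*W.mean(0),.13]),st["tcp_pos"],st["tcp_rot"])
```

```text
yaw -2.811704098473344 mid [ 0.55189904 -0.26021943] res mm [[0.3, 0.3], [0.0, 0.3], [-0.3, 0.5], [1.0, -0.5], [0.7, 0.3], [-0.4, 0.4], [-0.7, -0.1], [-0.6, -1.1]]
rel hover [ -4.86 -15.34  11.93] [ 0.53759774 -0.0999579   0.24932521] [1.79997406e+02 2.11082130e-03 1.67510355e+02]
```

>>> {"method": "jog_arm", "body": {
  "targets": [
    [-1,-3,0,-0.05],
    [-2.4,-7.5,0,-0.1],
    [-3.8,-12,2,-0.15],
    [-4.9,-15.3,5,-0.169],
    [-4.9,-15.3,9,-0.169],
    [-4.9,-15.3,12,-0.169],
    [-4.9,-15.3,14,-0.169],
    [-4.9,-15.3,15.2,-0.169],
    [-4.9,-15.3,15.9,-0.169],
    [-4.9,-15.3,16.3,-0.169],
    [-4.9,-15.3,16.3,-0.169],
    [-4.9,-15.3,16.3,-0.169]
  ]
}}

```text
time: 8.9
tcp_pos: [0.5524, -0.2606, 0.0868]
tcp_rot: [-180.0, 0.0, 177.1]
ft_force: [0.1, -0.9, -1.4]
opening: 0.0247
grip_force: 60.5
```

>>> {"method": "jog_arm", "body": {
  "targets": [
    [0,0,0.1,0],
    [0,0,0.15,0],
    [0,0,0.2,0],
    [0,0,0.2,0],
    [0,0,0.2,0]
  ]
}}

```text
time: 9.52
tcp_pos: [0.5522, -0.2606, 0.0847]
tcp_rot: [-180.0, 0.0, 177.2]
ft_force: [-3.4, 1.4, 6.4]
opening: 0.0247
grip_force: 61.3
```

Run:
```python
from h import *
s,st=snap("scene","s2")
a=cv2.imread("pics/s2.png")[180:440,90:400]
cv2.imwrite("pics/crop3.png",cv2.resize(a,None,fx=2.2,fy=2.2,interpolation=cv2.INTER_CUBIC))
print(st["tcp_pos"],st["ft_force"])
```

```text
[ 0.55218947 -0.26057459  0.08469616] [-3.36327974  1.36408312  6.42136795]
```

View pics/crop3.png

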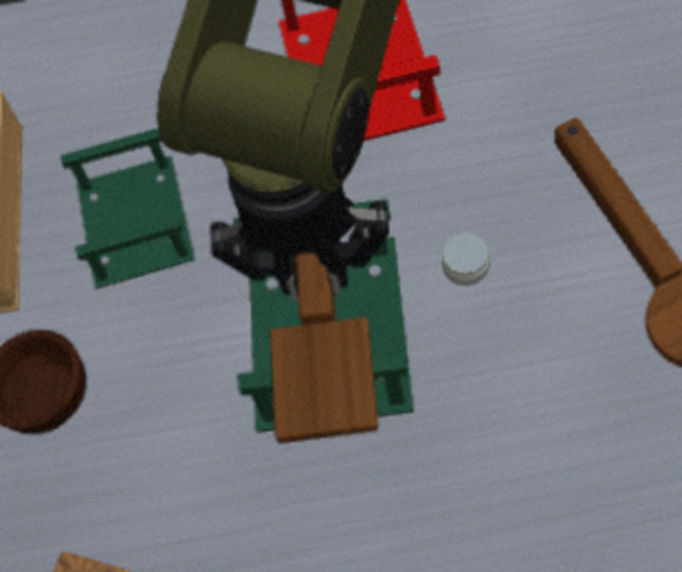

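The crop shows the paddle across both rails, with the blade over the far rail at (325,380), and the contact force is light. I'll release it and back off.

>>> {"method": "jog_arm", "body": {
  "targets": [
    [0,0,0,0],
    [0,0,0,0],
    [0,0,0,0],
    [0,0,0,0],
    [0,0,0,0],
    [0,0,-1,0],
    [0,0,-3,0],
    [0,0,-6,0],
    [0,0,-10,0],
    [0,0,-14,0],
    [0,0,-18,0],
    [6,0,-20,0],
    [12,0,-20,0],
    [12,0,-20,0],
    [12,0,-20,0]
  ],
  "hand": 1
}}

```text
time: 11.45
tcp_pos: [0.4327, -0.2548, 0.2853]
tcp_rot: [-180.0, 0.1, 177.1]
ft_force: [0.6, -0.6, 0.5]
opening: 0.0854
grip_force: 0.0
```

Run:
```python
from h import *
s,st=snap("wrist","w3")
print(st["time"],st["tcp_pos"],st["tcp_rot"],st["ft_force"])
for c in("wrist","top","scene"):
  q=s if c=="wrist" else optics.snapshot(c)
  for t,z in(("rest_mid",.08),("square_paddle_mid",.094)):
    for m in finder.mark_of(c,t)[:1]:
      u,v=m["at"][0]*640,m["at"][1]*480
      print(c,t,m["score"],u,v,px2w(q,u,v,z,st))
```

```text
11.45 [ 0.43267186 -0.25475431  0.28528355] [-1.79950561e+02  9.13861377e-02  1.77131857e+02] [ 0.58576276 -0.64394087  0.54875578]
wrist rest_mid 0.94 375.488 34.992000000000004 [ 0.27800364 -0.19715054  0.08      ]
wrist square_paddle_mid 0.86 320.192 325.296 [ 0.5543727  -0.25948793  0.094     ]
top rest_mid 0.74 493.12 267.69599999999997 [ 0.41309478 -0.41392212  0.08      ]
top square_paddle_mid 0.7 414.784 192.288 [ 0.55639686 -0.25838912  0.094     ]
scene rest_mid 0.91 230.592 310.08 [ 0.55074541 -0.26761721  0.08      ]
scene square_paddle_mid 0.62 233.792 305.376 [ 0.55013614 -0.2599677   0.094     ]
```

View pics/w3.png

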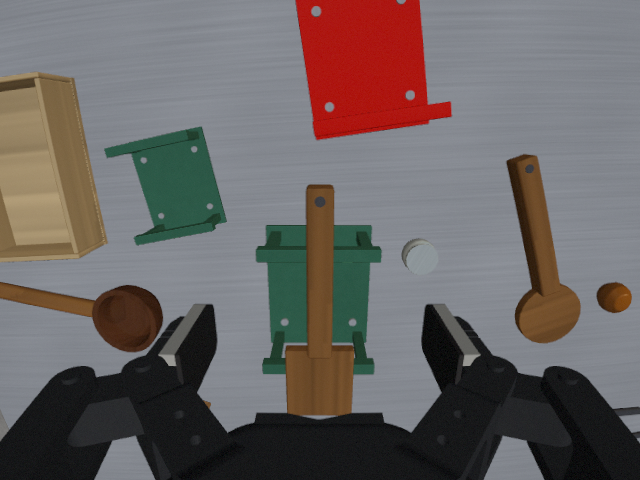

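The paddle lies across both rails, square and centred: handle end at (320,190), blade over the lower rail at (320,380). The measured middle is within about 3 mm, and the round paddle hasn't been moved.

```bash
python3 -c "
from cell import robot
print(robot.job_done())"
```

```text
the job is handed in; nothing more can be done
None
```

The square-bladed paddle lies flat and right side up across both rails of the large green rest, square to them and within a few mm of the middle; the round paddle was left alone, and the job was handed in at about 11.5 s.

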